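# Hang the rinsed narrow-necked bottle on the revolving drying stand

### The job

Turn the revolving drying stand by its bar handle until its one empty peg has clicked into place at the front, over the pouring lip of the drip tray. Then take the narrow-necked bottle from the wire draining rack, turn it upside down and lower it gently over that peg until its mouth rests fully home on the collar, and let go. Do not knock the bottles already drying, and leave the jars and everything else on the bench where they are.

Things in the scene. Friction and masses are not known exactly. Their poses are not given: they have to be found in the camera images.
- bottle: the bottle to hang: amber glass, 104 mm long, body 44 mm across and 64 mm long, 16 mm shoulder, narrow neck (25 mm across, lip 28 mm, 19 mm clear inside); about 110 g, balanced 5 mm from this origin towards the mouth. Lies in one of the rack's three troughs, mouth to the robot's left. Origin on its axis, 34 mm from the base; x axis along it towards the mouth.
- bottle_mouth (a point): centre of the bottle's mouth, on its axis at the end of the neck, 70 mm from the bottle's origin
- drainer: fixed white wire draining rack, 164 by 245 mm: three parallel troughs 80 mm apart, each two 5 mm wires 24 mm apart, centres 50 mm above the bench, so a lying vessel's axis is 71 mm above the bench. Origin at bench height under the middle trough; x axis along the troughs, the way the mouths point (to the robot's left).
- jar_long: bystander: amber jar, 44 mm across and 104 mm long, straight with a wide 35 mm mouth and no neck, lying in another trough. Origin on its axis at mid-length, x towards its mouth.
- jar_short: bystander: the same wide-mouthed jar but 80 mm long, lying in the third trough. Origin on its axis at mid-length, x towards its mouth.
- stand: fixed revolving drying stand: round steel drip tray, 260 mm across, with a pouring lip at its front; on it a white turntable 242 mm across, its top 40 mm above the bench, with five upright pegs evenly spaced 95 mm from the axis, four of them carrying bottles. Origin at bench height on the turning axis; the -x axis points to the front (the pouring lip), roughly towards the robot.
- turntable (a joint): angle of the turntable in the stand: 0 (or any whole turn) when the empty peg is at the front, growing anticlockwise seen from above; turns without end either way. Click stops every 1.257 rad (72 degrees, one peg): it springs home when within about 0.08 rad of one and needs about 0.25 N m to leave it. Between stops it stays where it is left (friction 0.04 N m).
- handle (a point): middle of the turntable's black bar handle, on the turning axis 210 mm above the bench: a bar 130 mm long, 16 mm wide and 20 mm high (200 to 220 mm above the bench) on a 16 mm column, turning with the turntable. Its x axis points away from the empty peg; the bar lies along its y axis.
- empty_peg (a point): top of the collar at the foot of the empty peg, on the peg's axis, 56 mm above the bench. The collar is 25 mm across; the peg is a 12 mm rod that rises 75 mm above this point, tapering to 6 mm over its last 10 mm.
- front (a point): fixed point where the empty peg's collar must come: at the front of the stand, 95 mm from the turning axis towards the pouring lip, 56 mm above the bench
- hung1: a bottle of the same kind already drying upside down on the peg next to the empty one (anticlockwise from it seen from above). Origin at the middle of its upturned base, 160 mm above the bench.
- hung2: a bottle already drying, second anticlockwise from the empty peg; origin as for hung1
- hung3: a bottle already drying, third anticlockwise from the empty peg; origin as for hung1
- hung4: a bottle already drying, fourth anticlockwise from the empty peg, next to it on the clockwise side; origin as for hung1
- dish: bystander: single red culture dish, 90 mm across, 15 mm high, on the bench between robot, stand and rack. Origin under its middle.
- dish_stack: bystander: stack of four red culture dishes, 90 mm across, 62 mm high, at the far side. Origin under its middle.
- pale_stack: bystander: stack of three pale culture dishes, 90 mm across, 46 mm high, near the robot on its right. Origin under its middle.
- marker: bystander: black marker pen, 142 mm long, 15 mm thick, lying on the bench between the stand and the rack. Origin at bench height under its middle, x along it.
There are look-alikes about, which are no part of the job. What is shaped like the bottle but blue or purple is not meant.

How it is judged (in metres and radians):
On the way, in this order (a step that is already met when the one before it is completed fails the run):
1. the empty peg has clicked home at the front of the stand, the bottle not yet on it (horizontal distance between empty_peg and front below 0.006 m and contact force between bottle and stand below 0.1 N), for 0.3 s.
2. the bottle hangs upside down over the empty peg (angle between bottle's own x axis and vertical above 3 rad and horizontal distance between bottle_mouth and empty_peg below 0.008 m and z of bottle_mouth in the frame of empty_peg below 0.03 m), for 0.2 s.
At the end, for the whole second after the job is handed in: The bottle is upside down on the empty peg, upright within 6 degrees, its mouth within 6 mm of the peg's axis and resting on the collar within 4 mm, at rest and released; the peg stands clicked home at the front of the stand within 6 mm (angle between bottle's own x axis and vertical above 3.04 rad and horizontal distance between bottle_mouth and empty_peg below 0.006 m and z of bottle_mouth in the frame of empty_peg between -0.004 and 0.004 m and horizontal distance between empty_peg and front below 0.006 m and linear speed of bottle below 0.05 m/s); the robot touches nothing.
It fails at once if a bottle already drying is knocked (more than 6 N) (contact force between any of hung1, hung2, hung3, hung4 and anything else above 6 N).
It fails at once if the bottle is rammed on the stand (more than 30 N) or dropped down the peg (more than about 1 cm: faster than 0.45 m/s) (contact force between bottle and stand above 30 N or (horizontal distance between bottle_mouth and empty_peg below 0.02 m and z of bottle_mouth in the frame of empty_peg below 0.06 m and linear speed of bottle above 0.45 m/s)).
It fails at once if the bottle is dropped on the bench (contact force between bottle and table above 2 N).
It fails at once if a jar is moved (more than 25 mm) (distance of any of jar_long, jar_short from where it was at the start of the episode above 0.025 m).
It fails at once if something else on the bench is moved (more than 25 mm) (distance of any of dish, dish_stack, pale_stack, marker from where it was at the start of the episode above 0.025 m).
It also fails if it takes over 72 s, if anything falls off the work surface, if the arm or the gripper's body presses on something with over 40 N, if the wrist force passes 120 N, or if a joint passes its speed limit or range.

### The arm

A 7-joint arm with a two-finger parallel gripper is mounted at the origin on the work surface. World frame = base frame: x ahead of the robot, y to its left, z up, the work surface at z = 0. Lengths are in mm, angles in rad, forces in N, time in s.
With the tool pointing down it reaches from about 400 to 875 mm from the base axis. Payload 4.4 kg.
Tool frame: the origin (TCP) lies midway between the tips of the shut fingers; the grasp point (between the pads) lies 19 mm behind it (ctrl.grip_point_offset is the distance from the TCP to the grasp point, in mm); z points along the fingers, x is the direction in which the jaws open and shut, and the axes are right-handed (so a half turn about z gives the same grasp; the last joint's range is limited). The gripper opens to 85 mm and grips with 20 to 120 N. Pads are 22 mm wide; open, the fingers measure 114 mm over their backs; the gripper's body (76 mm by 85 mm) begins 54 mm behind the grasp point. The pads swing forward as they close: fully open they stand 13 mm farther back than shut.
Start: joints at [1.28, 0.628, 0.038, 1.517, -0.027, 0.996, -0.02], TCP at [144.92, -633.653, 231.313] pointing down, gripper open.
Joint ranges: [-3.06, 3.06], [-0.37, 2.12], [-1.25, 1.32], [0.18, 2.47], [-1.1, 4.24], [0.23, 1.98], [-2.94, 2.94]. Speed limits (rad/s): [2.57, 2.57, 3.14, 3.14, 3.14, 3.14, 3.14].

### API

Orientations are given as [roll, pitch, yaw] about the fixed x, y, z axes, in that order (R = Rz(yaw) Ry(pitch) Rx(roll)).
In Python, from cell import ctrl, viewer gives the robot as it stands.
- The arm moves only by the tool apply_moves, never from a script. Its argument "series" is a list that holds one entry, the list of rows, each a list of 6 numbers: the shift along the tool's x, y, z normalised to -1 to 1, where 1 is 50 mm, then the turn, a rotation vector about the tool's x, y, z normalised to -1 to 1, where 1 is 6 degrees. In form: [[[tx, ty, tz, rx, ry, rz], ...]]. A call has exactly 5 rows; each row shifts and turns the commanded pose from where the row before left it, along the tool's axes as they then stand; what a row does not reach is not made up. A row lasts 1/8 s, in which the tool goes at most 62.5 mm and 10.7 degrees, less where a joint would pass 70% of its speed; a pose out of reach is approached as far as the arm can. A call with a number of a shift or a turn outside -1 to 1 is refused whole. A call with a gripper value outside its range is refused whole. "claw" is the gripper command: -1 is shut, 1 is fully open, values between are in proportion, set as the call begins (left out, the last holds). The fingers move at their own pace and stop on an object; the grip force is fixed at half the most. Time passes only in rows, so rows that do not move let the fingers close, or fill a call up. It gives the time, the measured TCP pose, the force and the opening at its end, in the units of the state.
- ctrl.read_state(): the state, without advancing time (a new reading comes with each control period).
- viewer.get_image(name): name is "scene" or "top" or "wrist"; returns the picture (480x640x3 uint8, blue, green, red); there is no depth.
- viewer.camera_info(name): a dict with "K" (3x3 intrinsics, pixels), "R" (3x3) and "t" (3): a world point X has camera coordinates R X + t. Camera axes: x right, y down, z forward; pixel columns grow to the right and rows downward; lengths in mm; the calibration is good to about 2 mm. A picture is of the moment at which its call begins: read the wrist's pose just before it. camera_info takes no time and is no camera call; for the wrist camera it gives the pose at the moment of the call.
- ctrl.finish_job(): hands the job in, once; it reports no verdict.
Trained networks look in the newest picture that a camera, given by its name, has taken for a name from the list of things; names that differ only in an ending like _2 or _b are one class to them, and where a whole thing is asked for, a point or a joint stands for the part that bears it (a point fixed in the world has none). Each returns a list of dicts, best first, with "score" (0 to 1); they miss things now and then, are a little off and sometimes report something else, mostly with a low value. They report only what shows in the picture. A call takes as long as a camera call. They do not tell look-alikes from the thing itself.
- viewer.find_in(camera, label): "location" ([column, row] as shares, 0 to 1, of the picture: columns of its width, rows of its height, amid what is visible of it).
The state is a dict: "clock": time; "qpos": joint angles; "qd": joint speeds; "tau": joint torques, N m; "eef_pos": TCP position; "tool_rot": TCP orientation; "force": force on the tool from outside, world axes, zero at the start; "torque": the same for the moment, N m; "width": finger opening in mm.
Only numpy, scipy, OpenCV 4.12 (cv2) and the standard library are available. Lean on these libraries where they do the work, as an engineer would, in place of code of your own. Each camera call takes 0.05 s, during which the arm holds its last target. There are 200 camera calls.

## Working session

There is one attempt and no reset: what is moved stays moved. The work goes in short steps, Python scripts to look and compute and a tool call to move; the robot and the scene stay as the last step left them, time stands still between calls to the robot, and variables do not carry over. Pictures are saved under pics/ and viewed, about 8 in all and at most 12, crops included, and the job is handed in when it is done.

Besides the shell and the picture viewer there is one more tool, called after ">>>" by a JSON object that holds its "op" and its "data". apply_moves: Moves the arm, as the interface text tells. Scaled input: -1 to 1 covers 50 mm each way for a shift and 6 degrees each way for a turn. Its arguments: {"type":"object","properties":{"series":{"type":"array","items":{"type":"array","items":{"type":"array","items":{"type":"number"}}}},"claw":{"type":"number"}},"required":["series"]}

```bash
ls; mkdir -p pics; python3 - <<'E'
from cell import ctrl, viewer
import cv2, numpy as np
s=ctrl.read_state(); print(s)
print(ctrl.grip_point_offset)
for c in ("scene","top"):
    im=viewer.get_image(c); cv2.imwrite(f"pics/{c}0.png",im)
    i=viewer.camera_info(c); print(c,i)
    for l in ("bottle","handle","empty_peg","stand","drainer","jar_long","jar_short","hung1","dish","marker"):
        r=viewer.find_in(c,l); print(l,[(round(d["score"],2),round(d["location"][0]*640),round(d["location"][1]*480)) for d in r[:5]])
E
```

```text
pics
{'clock': 0.0, 'qpos': array([ 1.28017349,  0.6293621 ,  0.03845213,  1.51834702, -0.02696688,
        0.99631199, -0.02000406]), 'qd': array([ 0.000973  ,  0.00075858,  0.0001126 ,  0.00064282, -0.0002598 ,
       -0.00178375, -0.00094025]), 'tau': array([ 5.86218903e-04, -5.63391852e+01,  1.22604668e+00, -1.93438947e+01,
        1.07987429e-02,  1.06688321e-02, -1.60874697e-05]), 'eef_pos': array([ 144.78193386, -633.0346129 ,  230.38564994]), 'tool_rot': array([ 3.14153316e+00,  1.90932851e-03, -1.34596734e+00]), 'force': array([-0.03775933, -0.07783141,  0.73001622]), 'torque': array([0.01951655, 0.00937326, 0.00754782]), 'width': 85.31602794168458}
18.700000000000003
scene {'K': array([[454.03435751,   0.        , 324.88002489],
       [  0.        , 454.03435751, 238.67819387],
       [  0.        ,   0.        ,   1.        ]]), 'R': array([[-0.64791082,  0.76169723, -0.00537628],
       [ 0.57026047,  0.48036847, -0.66637011],
       [-0.50498967, -0.43481428, -0.74560175]]), 't': array([ 367.37127933, -192.34429203, 1261.919309  ])}
bottle [(0.85, 227, 183), (0.6, 230, 
[... 523 characters left out ...]
  [  0.        ,   0.        ,   1.        ]]), 'R': array([[ 0.0182041 , -0.99973323,  0.01421575],
       [-0.98303537, -0.02049182, -0.18226776],
       [ 0.18251045, -0.01065656, -0.98314616]]), 't': array([ -66.21814838,  545.56452881, 1364.22142623])}
bottle [(0.79, 472, 278), (0.71, 396, 214), (0.65, 469, 222)]
handle [(0.8, 227, 230), (0.31, 228, 233)]
empty_peg [(0.93, 225, 229), (0.34, 395, 211), (0.16, 408, 240)]
stand [(0.8, 227, 233)]
drainer [(0.84, 381, 217)]
jar_long [(0.89, 403, 240)]
jar_short [(0.81, 406, 269)]
hung1 [(0.94, 194, 248), (0.74, 241, 255), (0.57, 258, 216), (0.54, 183, 205)]
dish [(0.75, 307, 317)]
marker [(0.61, 311, 222), (0.53, 262, 216), (0.16, 232, 233)]
```

View pics/top0.png

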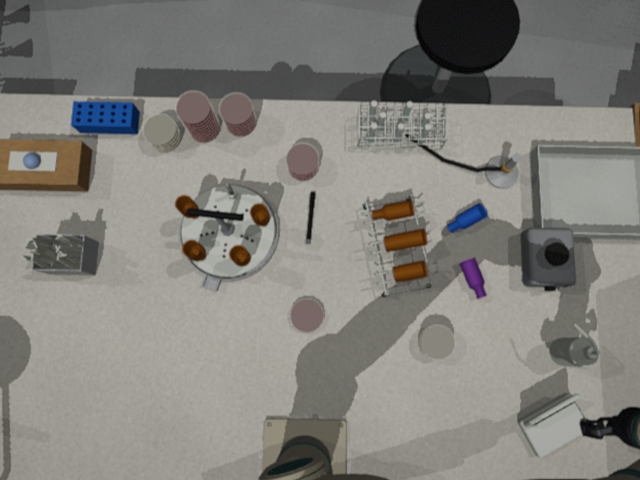

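View pics/scene0.png

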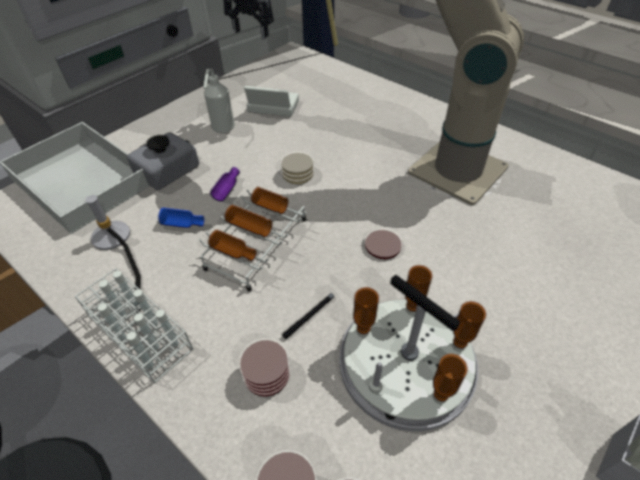

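Candidates: amber in the far trough (top 396,211; scene 232,245), which has a neck towards the robot's left; jars at top (405,240) and (409,271); blue (467,218); purple (473,278). By the description I choose the far-trough one. The empty peg appears at the back of the stand (top ~231,188; scene ~377,375), and the lip at top (212,283). I'll check both in a close crop.

```bash
python3 - <<'E'
import cv2, numpy as np
t=cv2.imread("pics/top0.png"); s=cv2.imread("pics/scene0.png")
def c(im,x,y,w,h,k): return cv2.resize(im[y:y+h,x:x+w],None,fx=k,fy=k,interpolation=cv2.INTER_CUBIC)
a=np.zeros((600,800,3),np.uint8)
a[:300,:400]=0
A=c(t,170,170,120,130,2.3*1) 
A=c(t,175,175,110,120,2.5*1); 
def put(im,x,y): a[y:y+im.shape[0],x:x+im.shape[1]]=im
put(c(t,170,172,130,125,3),0,0)       # top stand, scale3 
put(c(t,355,185,85,115,3),400,0)      # rack
put(c(s,330,260,160,70*1+0,2)[:0],0,0)
put(c(s,335,260,150,110,2),0,380)
put(c(s,195,180,115,110,2),400,380)
cv2.imwrite("pics/crop1.png",a)
E
```

```text
(no output)
```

View pics/crop1.png

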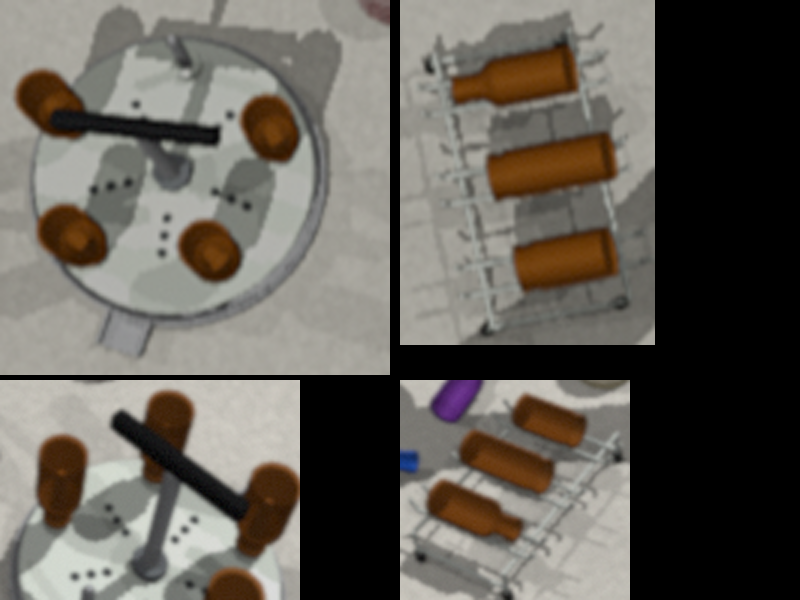

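```bash
cat > h.py <<'E'
import numpy as np
from cell import ctrl, viewer
def ray(info,p):
    R,t,K=info["R"],info["t"],info["K"]
    d=R.T@np.linalg.solve(K,[p[0],p[1],1.]); return -R.T@t,d
def atz(info,p,z):
    c,d=ray(info,p); return (c+d*(z-c[2])/d[2]).round(1)
def tri(obs):
    A=np.zeros((3,3));b=np.zeros(3)
    for i,p in obs:
        c,d=ray(i,p);d/=np.linalg.norm(d);P=np.eye(3)-np.outer(d,d);A+=P;b+=P@c
    x=np.linalg.solve(A,b); return x.round(1)
def proj(i,X):
    u=i["K"]@(i["R"]@np.array(X,float)+i["t"]); return (u[:2]/u[2]).round(1)
E
python3 - <<'E'
from h import *
T=viewer.camera_info("top");S=viewer.camera_info("scene")
print("bar",tri([(T,(187.3,212)),(S,(455,325))]),tri([(T,(242.7,217.3)),(S,(394,279))]))
print("bar",tri([(T,(187.3,212)),(S,(394,279))]))
print("bar z220",atz(T,(187.3,212),215),atz(T,(242.7,217.3),215))
print("mouth",tri([(T,(372.3,215)),(S,(255,254))]),atz(T,(372.3,215),71))
print("base",tri([(T,(414,207.7)),(S,(212.5,240))]),atz(T,(414,207.7),71))
print("axis foot",tri([(T,(227.3,229.3)),(S,(410,352))]),atz(T,(227.3,229.3),42))
print("lip",atz(T,(212,283),25), "peg foot",atz(T,(232.3,194.7),50),"tip",atz(T,(228.3,186),131))
for n,p in dict(a=(186,205),b=(260,214),c=(194,249),d=(240,254)).items(): print(n,atz(T,p,130))
print("jars",atz(T,(405,240),80),atz(T,(409,271),80),"dish",atz(T,(307,315),15),"marker",atz(T,(311,217),10))
E
```

```text
bar [581.  275.4 209.1] [569.9 151.2 208.2]
bar [589.  216.8 280. ]
bar z220 [579.2 274.8 215. ] [569.5 147.9 215. ]
mouth [ 613.3 -158.8   73.4] [ 615.7 -161.    71. ]
base [ 638.9 -269.    60.2] [ 637.3 -268.3   71. ]
axis foot [575.8 214.2  41.7] [576.4 212.9  42. ]
lip [437.7 247.9  25. ] peg foot [667.2 203.2  50. ] tip [667.1 200.  131. ]
a [616.9 301.  130. ]
b [598.2 119.2 130. ]
c [508.1 274.5 130. ]
d [498.1 163.2 130. ]
jars [ 550.5 -243.2   80. ] [ 471.7 -252.7   80. ] dish [361.    1.3  15. ] marker [621.2  -2.5  10. ]
```

```bash
cat >> h.py <<'E'
from scipy.spatial.transform import Rotation as Ro, Slerp
def rot(rpy): return Ro.from_euler("xyz",rpy)
def plan(p0,r0,p1,r1,n,dec=2):
    "rows of tool-frame steps from pose 0 to pose 1, n rows, rounded; tracks rounding"
    p=np.array(p0,float);r=r0;sl=Slerp([0,1],Ro.concatenate([r0,r1]));out=[]
    for k in range(1,n+1):
        pt=np.array(p0)+(np.array(p1)-p0)*k/n;rt=sl(k/n)
        t=(r.inv().apply(pt-p)/50).round(dec);w=((r.inv()*rt).as_rotvec(degrees=True)/6).round(dec)
        p=p+r.apply(t*50);r=r*Ro.from_rotvec(w*6,degrees=True);out.append(np.r_[t,w]+0.)
    m=np.abs(out).max(); print("max",m)
    for i in range(0,n,5): print([list(map(float,o)) for o in out[i:i+5]])
    return p,r
E
python3 - <<'E'
from h import *
s=ctrl.read_state()
p0=[144.9,-633.7,231.3];r0=rot([np.pi,0,-1.346])
p,r=plan(p0,r0,[520,-250,290],rot([np.pi,0,np.radians(-40)]),15)
plan(p,r,[575,213,275],rot([np.pi,0,np.radians(-5.5)]),10)
E
```

```text
max 0.72
[[-0.39, -0.6, -0.08, 0.0, 0.0, -0.41], [-0.36, -0.62, -0.08, 0.0, 0.0, -0.41], [-0.33, -0.63, -0.07, 0.0, 0.0, -0.42], [-0.31, -0.65, -0.08, 0.0, 0.0, -0.41], [-0.28, -0.66, -0.08, 0.0, 0.0, -0.41]]
[[-0.25, -0.67, -0.08, 0.0, 0.0, -0.41], [-0.22, -0.68, -0.08, 0.0, 0.0, -0.42], [-0.19, -0.69, -0.08, 0.0, 0.0, -0.41], [-0.16, -0.7, -0.07, 0.0, 0.0, -0.41], [-0.13, -0.7, -0.08, 0.0, 0.0, -0.41]]
[[-0.1, -0.71, -0.08, 0.0, 0.0, -0.42], [-0.07, -0.71, -0.08, 0.0, 0.0, -0.41], [-0.04, -0.71, -0.08, 0.0, 0.0, -0.41], [0.0, -0.72, -0.08, 0.0, 0.0, -0.41], [0.02, -0.71, -0.07, 0.0, 0.0, -0.42]]
max 0.93
[[-0.51, -0.78, 0.03, 0.0, 0.0, -0.57], [-0.46, -0.81, 0.03, 0.0, 0.0, -0.58], [-0.42, -0.84, 0.03, 0.0, 0.0, -0.57], [-0.36, -0.86, 0.03, 0.0, 0.0, -0.58], [-0.31, -0.88, 0.03, 0.0, 0.0, -0.57]]
[[-0.26, -0.89, 0.03, 0.0, 0.0, -0.58], [-0.2, -0.91, 0.03, 0.0, 0.0, -0.57], [-0.15, -0.92, 0.03, 0.0, 0.0, -0.58], [-0.09, -0.93, 0.03, 0.0, 0.0, -0.57], [-0.03, -0.93, 0.03, 0.0, 0.0, -0.58]]
```

>>> {"op": "apply_moves", "data": {"series": [[[-0.39,-0.6,-0.08,0,0,-0.41],[-0.36,-0.62,-0.08,0,0,-0.41],[-0.33,-0.63,-0.07,0,0,-0.42],[-0.31,-0.65,-0.08,0,0,-0.41],[-0.28,-0.66,-0.08,0,0,-0.41]]]}}

```text
clock: 1.72
eef_pos: [270.8, -504.7, 251.1]
tool_rot: [-3.142, -0.0, -1.129]
force: [0.5, -0.6, -0.4]
width: 85.2
```

>>> {"op": "apply_moves", "data": {"series": [[[-0.25,-0.67,-0.08,0,0,-0.41],[-0.22,-0.68,-0.08,0,0,-0.42],[-0.19,-0.69,-0.08,0,0,-0.41],[-0.16,-0.7,-0.07,0,0,-0.41],[-0.13,-0.7,-0.08,0,0,-0.41]]]}}

```text
clock: 2.35
eef_pos: [395.8, -376.9, 270.6]
tool_rot: [-3.142, -0.0, -0.913]
force: [0.8, 0.0, 0.7]
width: 85.6
```

>>> {"op": "apply_moves", "data": {"series": [[[-0.1,-0.71,-0.08,0,0,-0.42],[-0.07,-0.71,-0.08,0,0,-0.41],[-0.04,-0.71,-0.08,0,0,-0.41],[0,-0.72,-0.08,0,0,-0.41],[0.02,-0.71,-0.07,0,0,-0.42]]]}}

```text
clock: 2.98
eef_pos: [520.7, -249.3, 290.1]
tool_rot: [-3.142, -0.001, -0.696]
force: [0.8, -0.2, -0.1]
width: 85.6
```

>>> {"op": "apply_moves", "data": {"series": [[[-0.51,-0.78,0.03,0,0,-0.57],[-0.46,-0.81,0.03,0,0,-0.58],[-0.42,-0.84,0.03,0,0,-0.57],[-0.36,-0.86,0.03,0,0,-0.58],[-0.31,-0.88,0.03,0,0,-0.57]]]}}

```text
clock: 3.6
eef_pos: [547.7, -17.0, 282.5]
tool_rot: [-3.142, -0.001, -0.396]
force: [0.9, -0.9, -0.1]
width: 85.5
```

>>> {"op": "apply_moves", "data": {"series": [[[-0.26,-0.89,0.03,0,0,-0.58],[-0.2,-0.91,0.03,0,0,-0.57],[-0.15,-0.92,0.03,0,0,-0.58],[-0.09,-0.93,0.03,0,0,-0.57],[-0.03,-0.93,0.03,0,0,-0.58]]]}}

```text
clock: 4.22
eef_pos: [575.3, 214.1, 274.9]
tool_rot: [3.141, -0.001, -0.094]
force: [0.9, 0.5, 0.1]
width: 85.3
```

```bash
python3 - <<'E'
from h import *
import cv2
s=ctrl.read_state(); print(s["qpos"],s["eef_pos"],s["tool_rot"])
im=viewer.get_image("wrist");cv2.imwrite("pics/w1.png",im)
i=viewer.camera_info("wrist");np.savez("w1.npz",**i);print(i)
print(proj(i,[576,213,220]),[ (l,viewer.find_in("wrist",l)[:3]) for l in("handle","empty_peg","hung1")])
E
```

```text
[-0.16230824  0.55495708 -0.38985668  1.56189816  0.2307551   1.0700813
 -0.70451432] [575.29464765 214.11976964 274.91008829] [ 3.14146368e+00 -5.06401491e-04 -9.39860880e-02]
{'K': array([[394.13317064,   0.        , 317.74975931],
       [  0.        , 394.13317064, 236.22552642],
       [  0.        ,   0.        ,   1.        ]]), 'R': array([[ 9.96469702e-01, -8.39513591e-02, -5.48967011e-04],
       [-8.07931902e-02, -9.60719610e-01,  2.65500078e-01],
       [-2.28164957e-02, -2.64518431e-01, -9.64110682e-01]]), 't': array([-553.83109985,  215.9711771 ,  493.24591588])}
[321.7 279.4] [('handle', [{'location': [0.4959, 0.4081], 'score': 0.69}]), ('empty_peg', [{'location': [0.4927, 0.4154], 'score': 0.85}]), ('hung1', [{'location': [0.5702, 0.1948], 'score': 0.8}, {'location': [0.5552, 0.6979], 'score': 0.76}, {'location': [0.3513, 0.6008], 'score': 0.64}])]
```

View pics/w1.png

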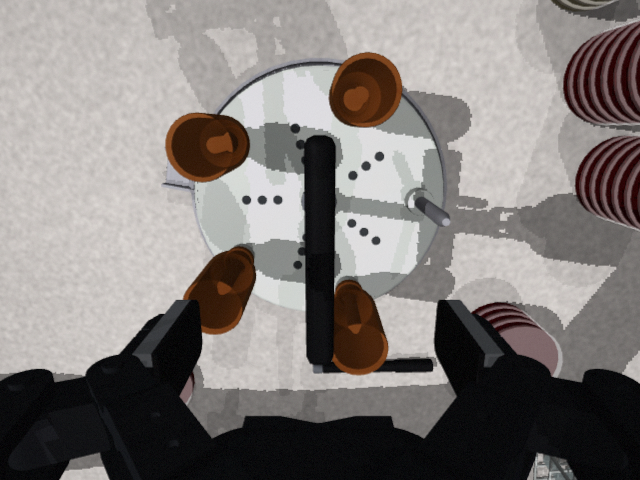

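```bash
python3 - <<'E'
from h import *
i=dict(np.load("w1.npz"))
a=atz(i,(320,137),220);b=atz(i,(320,352),220);print("bar",a,b,(a+b)/2,np.degrees(np.arctan2(*(a-b)[[1,0]])))
T=viewer.camera_info("top")
f=tri([(i,(416,199)),(T,(232.3,194.7))]);t=tri([(i,(446,221)),(T,(228.3,186))]);l=tri([(i,(178,177)),(T,(212,281))])
c=np.array([575.5,213.5,0])
for n,x in dict(f=f,t=t,l=l).items(): print(n,x,np.degrees(np.arctan2(*(x-c)[[1,0]])),np.linalg.norm((x-c)[:2]))
print(atz(i,(318,202),42),atz(i,(178,177),25),atz(i,(446,221),131))
E
```

```text
bar [581.2 287.  220. ] [571.5 169.3 220. ] [576.35 228.15 220.  ] 85.28873471924445
f [677.9 210.7   7.8] -1.566291186983059 102.43827409713614
t [679.7 206.9  94.3] -3.624257706705097 104.40881188865244
l [440.6 252.2  24.7] 163.9929173680284 140.3413695244563
[574.8 222.5  42. ] [438.1 256.1  25. ] [670.2 216.5 131. ]
```

```bash
python3 - <<'E'
from h import *
import cv2
s=ctrl.read_state(); print(s["clock"],s["eef_pos"],s["tool_rot"])
i=viewer.camera_info("wrist");np.savez("w2.npz",**i);im=viewer.get_image("wrist");cv2.imwrite("pics/w2.png",im)
im1=cv2.imread("pics/w1.png"); print("diff",np.abs(im.astype(int)-im1).mean(), cv2.phaseCorrelate(np.float32(im1[:280,:,1]),np.float32(im[:280,:,1])))
print(-i["R"].T@i["t"])
a=atz(i,(320,137),220);b=atz(i,(320,352),220);print((a+b)/2,atz(i,(318,202),42))
S=viewer.camera_info("scene");T=viewer.camera_info("top")
for X in([575.5,213.5,41],[575.5,222,41]): print(proj(S,X),proj(T,X))
r=viewer.get_image("top");cv2.imwrite("pics/top1.png",r[150:310,130:340].repeat(3,0).repeat(3,1))
E
```

```text
4.425 [574.79162554 213.54047872 274.54627924] [ 3.14123445e+00  3.73433012e-04 -9.39871146e-02]
diff 4.197274305555555 ((0.9467427126067491, -0.7110692119407531), 0.9881962684293588)
[581.84797606 282.94390963 417.01732088]
[576.75 218.   220.  ] [575. 211.  42.]
[408.9 351.7] [227.1 229.7]
[412.7 354.4] [223.8 229.6]
```

```bash
python3 - <<'E'
from h import *
i=dict(np.load("w2.npz"));T=viewer.camera_info("top");d=np.array([.95,-.7])
f=tri([(i,(416,199)+d),(T,(232.3,194.7))]);t=tri([(i,(446,221)+d),(T,(228.3,186))]);l=tri([(i,(178,177)+d),(T,(212,281))])
c=np.array([575.8,213,0])
for n,x in dict(f=f,t=t,l=l,f2=atz(i,(416,199)+d,50),t2=atz(i,(446,221)+d,131),l2=atz(i,(178,177)+d,25),bot=atz(i,(366,95)+d,155),bot2=atz(i,(206,147)+d,155)).items(): print(n,x,np.degrees(np.arctan2(*(x-c)[[1,0]])),np.linalg.norm((x-c)[:2]))
a=atz(i,(320,137)+d,220);b=atz(i,(320,350)+d,220);print(a,b,np.degrees(np.arctan2(*(a-b)[[1,0]])))
E
```

```text
f [670.5 205.1  39.1] -4.768648750008467 95.02894295950055
t [672.4 202.3 119.7] -6.320661313926956 97.19079174489734
l [442.2 246.9  31.4] 165.76211816158593 137.83384925336733
f2 [668.2 207.3  50. ] -3.5300066878926883 92.57564474525692
t2 [671.  205.3 131. ] -4.624151328429066 95.51088943151983
l2 [439.8 246.4  25. ] 166.20190872971673 140.04127962854378
bot [614. 298. 155.] 65.80028862614058 93.1892697685737
bot2 [508.7 276.  155. ] 136.80503439487063 92.04026292878567
[582.7 277.2 220. ] [572.  160.8 220. ] 84.74788037257237
```

>>> {"op": "apply_moves", "data": {"series": [[[0.02,0,0.4,0,0,0],[0,0,0.4,0,0,0],[0,0,0.4,0,0,0],[0,0,0.4,0,0,0],[0,0,0,0,0,0]]]}}

```text
clock: 5.15
eef_pos: [575.5, 210.3, 193.6]
tool_rot: [3.139, 0.002, -0.098]
force: [-0.2, 0.1, -0.1]
width: 85.4
```

>>> {"op": "apply_moves", "data": {"series": [[[0,0,0,0,0,0],[0,0,0,0,0,0],[0,0,0,0,0,0],[0,0,0,0,0,0],[0,0,0,0,0,0]]], "claw": -1}}

```text
clock: 5.78
eef_pos: [576.2, 212.8, 195.4]
tool_rot: [-3.142, -0.001, -0.095]
force: [-0.8, -0.7, 3.7]
width: 15.3
```

>>> {"op": "apply_moves", "data": {"series": [[[0,0,0,0,0,-0.3],[0,0,0,0,0,-0.6],[0,0,0,0,0,-0.6],[0,0,0,0,0,-0.6],[0,0,0,0,0,-0.4]]]}}

```text
clock: 6.4
eef_pos: [576.2, 212.8, 195.4]
tool_rot: [-3.142, -0.001, 0.169]
force: [-0.9, -1.6, 5.7]
width: 14.9
```

>>> {"op": "apply_moves", "data": {"series": [[[0,0,0,0,0,-0.8],[0,0,0,0,0,-0.9],[0,0,0,0,0,-0.9],[0,0,0,0,0,-0.9],[0,0,0,0,0,-0.9]]]}}

```text
clock: 7.02
eef_pos: [576.4, 212.8, 195.4]
tool_rot: [3.141, -0.001, 0.63]
force: [-1.4, -0.9, 5.4]
width: 15.1
```

>>> {"op": "apply_moves", "data": {"series": [[[0,0,0,0,0,-0.9],[0,0,0,0,0,-0.9],[0,0,0,0,0,-0.9],[0,0,0,0,0,-0.9],[0,0,0,0,0,-0.9]]]}}

```text
clock: 7.65
eef_pos: [576.5, 213.0, 195.5]
tool_rot: [3.141, -0.001, 1.102]
force: [-2.5, 0.5, 4.5]
width: 14.7
```

>>> {"op": "apply_moves", "data": {"series": [[[0,0,0,0,0,-0.9],[0,0,0,0,0,-0.9],[0,0,0,0,0,-0.9],[0,0,0,0,0,-0.9],[0,0,0,0,0,-0.9]]]}}

```text
clock: 8.28
eef_pos: [576.5, 213.1, 195.4]
tool_rot: [3.14, -0.001, 1.573]
force: [-0.8, -0.3, 4.4]
width: 14.8
```

>>> {"op": "apply_moves", "data": {"series": [[[0,0,0,0,0,-0.9],[0,0,0,0,0,-0.9],[0,0,0,0,0,-0.9],[0,0,0,0,0,-0.9],[0,0,0,0,0,-0.9]]]}}

```text
clock: 8.9
eef_pos: [576.5, 213.3, 195.4]
tool_rot: [3.14, -0.001, 2.044]
force: [0.4, 0.1, 4.3]
width: 15.2
```

>>> {"op": "apply_moves", "data": {"series": [[[0,0,0,0,0,-0.9],[0,0,0,0,0,-0.9],[0,0,0,0,0,-0.9],[0,0,0,0,0,-0.9],[0,0,0,0,0,-0.9]]]}}

```text
clock: 9.52
eef_pos: [576.4, 213.4, 195.4]
tool_rot: [3.14, -0.0, 2.516]
force: [-0.8, 0.2, 5.6]
width: 14.7
```

>>> {"op": "apply_moves", "data": {"series": [[[0,0,0,0,0,-0.9],[0,0,0,0,0,-0.9],[0,0,0,0,0,-0.9],[0,0,0,0,0,-0.9],[0,0,0,0,0,0]]]}}

```text
clock: 10.15
eef_pos: [576.3, 213.4, 195.4]
tool_rot: [3.14, 0.0, 2.89]
force: [-0.8, -0.0, 5.1]
width: 15.1
```

>>> {"op": "apply_moves", "data": {"series": [[[0,0,0,0,0,0],[0,0,0,0,0,0],[0,0,0,0,0,0],[0,0,0,0,0,0],[0,0,0,0,0,0]]], "claw": 1}}

```text
clock: 10.78
eef_pos: [576.1, 212.7, 194.8]
tool_rot: [-3.142, 0.0, 2.889]
force: [-0.7, 0.4, -0.1]
width: 85.4
```

>>> {"op": "apply_moves", "data": {"series": [[[0,0,-0.2,0,0,0],[0,0,-0.5,0,0,0],[0,0,-0.5,0,0,0],[0,0,-0.5,0,0,0],[0,0,-0.2,0,0,0]]]}}

```text
clock: 11.4
eef_pos: [576.6, 213.7, 293.1]
tool_rot: [3.139, 0.003, 2.889]
force: [0.7, 1.0, -0.8]
width: 85.6
```

```bash
python3 - <<'E'
from h import *
import cv2
im=viewer.get_image("scene")
viewer.get_image("wrist")
s=ctrl.read_state(); print(s["qpos"],s["eef_pos"],s["tool_rot"])
i=viewer.camera_info("wrist");np.savez("w3.npz",**i);im=viewer.get_image("wrist");cv2.imwrite("pics/w3.png",im)
print(viewer.find_in("wrist","hung1"),viewer.find_in("wrist","empty_peg"))
E
```

```text
[ 0.22102951  0.75882473 -1.17200714  1.52737502  0.71277299  1.33091102
  1.86459529] [576.51845235 213.23329619 291.7797611 ] [3.14002721e+00 2.50958986e-03 2.88870665e+00]
[{'location': [0.5625, 0.1927], 'score': 0.79}, {'location': [0.3336, 0.3015], 'score': 0.78}, {'location': [0.3511, 0.584], 'score': 0.71}, {'location': [0.5525, 0.6754], 'score': 0.66}] [{'location': [0.4939, 0.4035], 'score': 0.73}]
```

View pics/w3.png

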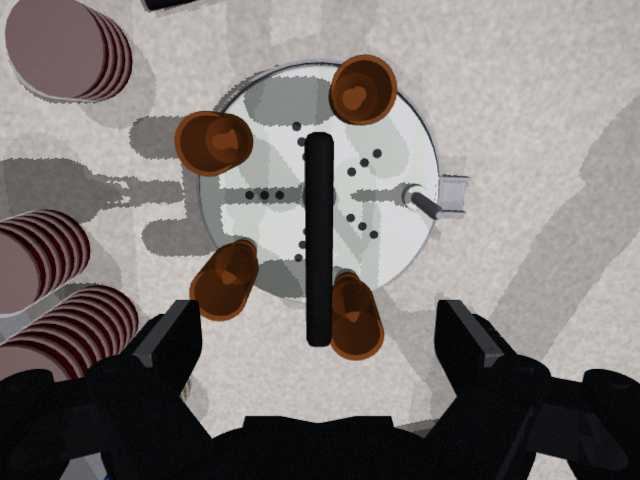

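The empty peg now stands at the lip: its foot is at (413,195) and its tip at (437,213), with the lip at (455,195). Next I'll check the angle numerically and plan the move to the bottle.

```bash
python3 - <<'E'
from h import *
i=dict(np.load("w3.npz"))
c=np.array([576.4,213,0])
for n,x in dict(f=atz(i,(413,195),52),t=atz(i,(438,213),131),l=atz(i,(453,195),28),lend=atz(i,(466,195),25),b1=atz(i,(363,92),155),b2=atz(i,(212,144),155)).items(): print(n,x,np.degrees(np.arctan2(*(x-c)[[1,0]])),np.linalg.norm((x-c)[:2]))
a=atz(i,(320,134),220);b=atz(i,(318,340),220);print(a,b,np.degrees(np.arctan2(*(b-a)[[1,0]]))) 
s=ctrl.read_state()
# to above bottle
p0=[576.5,213.2,292];r0=rot([np.pi,0,2.889])
p,r=plan(p0,r0,[600,-40,290],rot([np.pi,0,np.radians(90)]),14-4+5)
plan(p,r,[631,-236,220],rot([np.pi,0,np.radians(11.4)]),15)
E
```

```text
f [486.6 234.9  52. ] 166.29450781717483 92.43186679928083
t [485.2 235.5 131. ] 166.14127968054515 93.93449845504045
l [441.7 250.9  28. ] 164.28520332122693 139.9303398123509
lend [427.7 255.1  25. ] 164.19210148394768 154.5448155067002
b1 [525.5 134.3 155. ] -122.89316667076645 93.7256635079208
b2 [634.  141.2 155. ] -51.2624235147218 92.04890004774639
[559.8 151.6 220. ] [591.4 269.5 220. ] 74.99601445556247
max 0.84
[[-0.11, -0.32, 0.0, 0.0, 0.0, 0.84], [-0.15, -0.31, 0.01, 0.0, 0.0, 0.84], [-0.17, -0.29, 0.0, 0.0, 0.0, 0.84], [-0.19, -0.28, 0.0, 0.0, 0.0, 0.84], [-0.22, -0.26, 0.0, 0.0, 0.0, 0.84]]
[[-0.24, -0.24, 0.01, 0.0, 0.0, 0.84], [-0.26, -0.22, 0.0, 0.0, 0.0, 0.83], [-0.27, -0.19, 0.0, 0.0, 0.0, 0.84], [-0.3, -0.17, 0.0, 0.0, 0.0, 0.84], [-0.31, -0.14, 0.01, 0.0, 0.0, 0.84]]
[[-0.31, -0.12, 0.0, 0.0, 0.0, 0.84], [-0.33, -0.09, 0.0, 0.0, 0.0, 0.84], [-0.34, -0.05, 0.0, 0.0, 0.0, 0.84], [-0.33, -0.03, 0.01, 0.0, 0.0, 0.84], [-0.34, 0.0, 0.0, 0.0, 0.0, 0.84]]
max 0.88
[[-0.26, 0.04, 0.09, 0.0, 0.0, 0.87], [-0.26, 0.07, 0.1, 0.0, 0.0, 0.88], [-0.25, 0.08, 0.09, 0.0, 0.0, 0.87], [-0.24, 0.12, 0.09, 0.0, 0.0, 0.87], [-0.23, 0.13, 0.1, 0.0, 0.0, 0.88]]
[[-0.21, 0.15, 0.09, 0.0, 0.0, 0.87], [-0.21, 0.17, 0.09, 0.0, 0.0, 0.87], [-0.18, 0.19, 0.1, 0.0, 0.0, 0.88], [-0.17, 0.21, 0.09, 0.0, 0.0, 0.87], [-0.15, 0.22, 0.09, 0.0, 0.0, 0.87]]
[[-0.12, 0.23, 0.1, 0.0, 0.0, 0.88], [-0.11, 0.24, 0.09, 0.0, 0.0, 0.87], [-0.08, 0.25, 0.09, 0.0, 0.0, 0.87], [-0.06, 0.26, 0.1, 0.0, 0.0, 0.87], [-0.03, 0.26, 0.09, 0.0, 0.0, 0.88]]
```

>>> {"op": "apply_moves", "data": {"series": [[[-0.11,-0.32,0,0,0,0.84],[-0.15,-0.31,0.01,0,0,0.84],[-0.17,-0.29,0,0,0,0.84],[-0.19,-0.28,0,0,0,0.84],[-0.22,-0.26,0,0,0,0.84]]]}}

```text
clock: 12.28
eef_pos: [583.6, 127.3, 288.2]
tool_rot: [-3.14, -0.001, 2.446]
force: [0.1, -0.4, -0.5]
width: 85.2
```

>>> {"op": "apply_moves", "data": {"series": [[[-0.24,-0.24,0.01,0,0,0.84],[-0.26,-0.22,0,0,0,0.83],[-0.27,-0.19,0,0,0,0.84],[-0.3,-0.17,0,0,0,0.84],[-0.31,-0.14,0.01,0,0,0.84]]]}}

```text
clock: 12.9
eef_pos: [591.5, 43.0, 287.2]
tool_rot: [-3.14, -0.001, 2.007]
force: [-0.3, 0.4, 0.3]
width: 85.7
```

>>> {"op": "apply_moves", "data": {"series": [[[-0.31,-0.12,0,0,0,0.84],[-0.33,-0.09,0,0,0,0.84],[-0.34,-0.05,0,0,0,0.84],[-0.33,-0.03,0.01,0,0,0.84],[-0.34,0,0,0,0,0.84]]]}}

```text
clock: 13.52
eef_pos: [599.0, -41.0, 286.7]
tool_rot: [-3.14, -0.0, 1.568]
force: [0.2, 0.5, -0.6]
width: 85.6
```

>>> {"op": "apply_moves", "data": {"series": [[[-0.26,0.04,0.09,0,0,0.87],[-0.26,0.07,0.1,0,0,0.88],[-0.25,0.08,0.09,0,0,0.87],[-0.24,0.12,0.09,0,0,0.87],[-0.23,0.13,0.1,0,0,0.88]]]}}

```text
clock: 14.15
eef_pos: [609.5, -106.3, 263.0]
tool_rot: [-3.14, 0.001, 1.11]
force: [0.1, -0.2, 1.3]
width: 85.3
```

>>> {"op": "apply_moves", "data": {"series": [[[-0.21,0.15,0.09,0,0,0.87],[-0.21,0.17,0.09,0,0,0.87],[-0.18,0.19,0.1,0,0,0.88],[-0.17,0.21,0.09,0,0,0.87],[-0.15,0.22,0.09,0,0,0.87]]]}}

```text
clock: 14.78
eef_pos: [619.5, -171.8, 239.9]
tool_rot: [-3.14, 0.001, 0.653]
force: [0.5, -0.5, -0.0]
width: 85.2
```

>>> {"op": "apply_moves", "data": {"series": [[[-0.12,0.23,0.1,0,0,0.88],[-0.11,0.24,0.09,0,0,0.87],[-0.08,0.25,0.09,0,0,0.87],[-0.06,0.26,0.1,0,0,0.87],[-0.03,0.26,0.09,0,0,0.88]]], "claw": 0.5}}

```text
clock: 15.4
eef_pos: [629.9, -236.6, 216.2]
tool_rot: [-3.14, 0.002, 0.196]
force: [0.0, 0.3, 0.1]
width: 63.9
```

```bash
python3 - <<'E'
from h import *
import cv2
viewer.get_image("wrist");viewer.get_image("wrist");viewer.get_image("wrist")
s=ctrl.read_state(); print(s["qpos"],s["eef_pos"],s["tool_rot"],s["width"])
i=viewer.camera_info("wrist");np.savez("w4.npz",**i);im=viewer.get_image("wrist");cv2.imwrite("pics/w4.png",im)
print(proj(i,[615.7,-161,71]),proj(i,[637.3,-268.3,71]))
E
```

```text
[ 0.57746735  0.71532629 -0.47068348  1.45051264  0.34775152  1.06155861
  0.2338921 ] [ 629.79047212 -236.7480064   216.39481418] [-3.14067826e+00  2.40718244e-03  1.98862826e-01] 63.56333107084848
[319.2 113.5] [319.1 261.7]
```

View pics/w4.png

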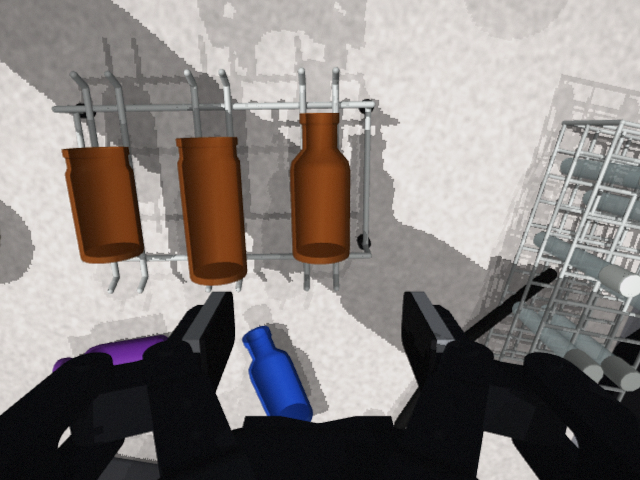

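The rack view shows the necked bottle's mouth at (320,116) and its base centre at (320,251), with the jars to its left at (212,210) and (103,205). The blue bottle is loose on the bench at (277,380) and the purple one is at (125,350). The bottle is the far-trough one, with its axis parallel to the tool's y.

```bash
python3 - <<'E'
from h import *
i=dict(np.load("w4.npz"));T=viewer.camera_info("top")
print(tri([(i,(319.5,116)),(T,(372.3,215))]),tri([(i,(320.5,251)),(T,(414,207.7))]))
m=atz(i,(319.5,116),71);b=atz(i,(320.5,251),71);u=(m-b)/np.linalg.norm(m-b);print(m,b,np.linalg.norm(m-b),np.degrees(np.arctan2(u[1],u[0])))
o=((m-70*u)+(b+34*u))/2;print("origin",o)
l=atz(i,(292,205),71);r=atz(i,(350,205),71);print("width",np.linalg.norm(l-r),(l+r)/2)
s=ctrl.read_state();R=rot(s["tool_rot"])
for z in (52,120): print(R.inv().apply(np.r_[o[:2],z]-s["eef_pos"])/50)
E
```

```text
[ 616.5 -162.    66.6] [ 640.2 -269.    50.3]
[ 616.2 -162.6   71. ] [ 636.7 -259.6   71. ] 99.14257410416579 101.93330409255009
origin [ 630.17191264 -228.71100129   71.        ]
width 43.04753186885404 [ 629.9  -224.35   71.  ]
[ 0.03236699 -0.13304312  3.29842275]
[ 0.03046659 -0.13483365  1.93842526]
```

>>> {"op": "apply_moves", "data": {"series": [[[0.02,-0.12,0.5,0,0,0],[0,0,0.6,0,0,0],[0,0,0.6,0,0,0],[0,0,0.4,0,0,0],[0,0,0.3,0,0,0]]]}}

```text
clock: 16.23
eef_pos: [630.5, -229.5, 97.0]
tool_rot: [-3.141, 0.0, 0.2]
force: [-0.5, -0.9, -0.2]
width: 64.1
```

>>> {"op": "apply_moves", "data": {"series": [[[0,0,0.2,0,0,0],[0,0,0.2,0,0,0],[0,0,0.2,0,0,0],[0,0,0.2,0,0,0],[0,0,0.08,0,0,0]]]}}

```text
clock: 16.85
eef_pos: [630.1, -230.1, 53.1]
tool_rot: [-3.141, 0.001, 0.199]
force: [-0.7, -0.0, 0.8]
width: 64.2
```

>>> {"op": "apply_moves", "data": {"series": [[[0,0,0,0,0,0],[0,0,0,0,0,0],[0,0,0,0,0,0],[0,0,0,0,0,0],[0,0,0,0,0,0]]], "claw": -1}}

```text
clock: 17.48
eef_pos: [630.5, -230.3, 54.2]
tool_rot: [3.141, -0.0, 0.198]
force: [-2.0, -0.5, 3.4]
width: 42.0
```

```bash
python3 - <<'E'
from h import *
r0=rot([np.pi,0,.198])
r1=r0*Ro.from_rotvec([-90,0,0],degrees=True)
print(r1.as_matrix().round(2), r1.as_euler("xyz"))
p,r=plan([630.5,-230.3,254],r0,[500,10,270],r1,20)
E
```

```text
[[ 0.98  0.    0.2 ]
 [ 0.2  -0.   -0.98]
 [ 0.    1.   -0.  ]] [1.57079633 0.         0.198     ]
max 0.75
[[-0.08, -0.26, -0.02, -0.75, 0.0, 0.0], [-0.08, -0.26, -0.03, -0.75, 0.0, 0.0], [-0.08, -0.26, -0.06, -0.75, 0.0, 0.0], [-0.08, -0.25, -0.08, -0.75, 0.0, 0.0], [-0.08, -0.24, -0.09, -0.75, 0.0, 0.0]]
[[-0.08, -0.24, -0.12, -0.75, 0.0, 0.0], [-0.08, -0.22, -0.13, -0.75, 0.0, 0.0], [-0.09, -0.22, -0.15, -0.75, 0.0, 0.0], [-0.08, -0.2, -0.17, -0.75, 0.0, 0.0], [-0.08, -0.19, -0.18, -0.75, 0.0, 0.0]]
[[-0.08, -0.17, -0.19, -0.75, 0.0, 0.0], [-0.08, -0.16, -0.21, -0.75, 0.0, 0.0], [-0.08, -0.14, -0.22, -0.75, 0.0, 0.0], [-0.08, -0.12, -0.23, -0.75, 0.0, 0.0], [-0.08, -0.11, -0.24, -0.75, 0.0, 0.0]]
[[-0.08, -0.08, -0.25, -0.75, 0.0, 0.0], [-0.08, -0.07, -0.25, -0.75, 0.0, 0.0], [-0.08, -0.04, -0.26, -0.75, 0.0, 0.0], [-0.08, -0.03, -0.26, -0.75, 0.0, 0.0], [-0.08, 0.0, -0.26, -0.75, 0.0, 0.0]]
```

>>> {"op": "apply_moves", "data": {"series": [[[0,0,-0.3,0,0,0],[0,0,-0.8,0,0,0],[0,0,-1,0,0,0],[0,0,-1,0,0,0],[0,0,-0.9,0,0,0]]]}}

```text
clock: 18.1
eef_pos: [630.9, -229.9, 256.6]
tool_rot: [3.141, -0.002, 0.199]
force: [0.8, -0.2, -1.8]
width: 42.2
```

>>> {"op": "apply_moves", "data": {"series": [[[-0.08,-0.26,-0.02,-0.75,0,0],[-0.08,-0.26,-0.03,-0.75,0,0],[-0.08,-0.26,-0.06,-0.75,0,0],[-0.08,-0.25,-0.08,-0.75,0,0],[-0.08,-0.24,-0.09,-0.75,0,0]]]}}

```text
clock: 18.73
eef_pos: [598.2, -169.0, 258.8]
tool_rot: [2.747, -0.002, 0.199]
force: [0.2, 0.8, -2.2]
width: 42.5
```

>>> {"op": "apply_moves", "data": {"series": [[[-0.08,-0.24,-0.12,-0.75,0,0],[-0.08,-0.22,-0.13,-0.75,0,0],[-0.09,-0.22,-0.15,-0.75,0,0],[-0.08,-0.2,-0.17,-0.75,0,0],[-0.08,-0.19,-0.18,-0.75,0,0]]]}}

```text
clock: 19.35
eef_pos: [565.2, -108.4, 262.5]
tool_rot: [2.355, -0.003, 0.2]
force: [1.2, -0.2, -1.2]
width: 42.0
```

```bash
python3 - <<'E'
from h import *
s=ctrl.read_state(); print(s["qpos"].round(3),s["eef_pos"],s["tool_rot"],s["width"])
E
```

```text
[-0.21   0.561 -0.144  1.916  1.008  1.1   -0.824] [ 565.24881235 -108.38405508  262.46590465] [ 2.35532931 -0.00253573  0.19962375] 42.04173511906706
```

>>> {"op": "apply_moves", "data": {"series": [[[-0.08,-0.17,-0.19,-0.75,0,0],[-0.08,-0.16,-0.21,-0.75,0,0],[-0.08,-0.14,-0.22,-0.75,0,0],[-0.08,-0.12,-0.23,-0.75,0,0],[-0.08,-0.11,-0.24,-0.75,0,0]]]}}

```text
clock: 19.98
eef_pos: [532.8, -48.4, 265.5]
tool_rot: [1.964, -0.002, 0.2]
force: [0.3, -0.4, -2.2]
width: 41.9
```

>>> {"op": "apply_moves", "data": {"series": [[[-0.08,-0.08,-0.25,-0.75,0,0],[-0.08,-0.07,-0.25,-0.75,0,0],[-0.08,-0.04,-0.26,-0.75,0,0],[-0.08,-0.03,-0.26,-0.75,0,0],[-0.08,0,-0.26,-0.75,0,0]]]}}

```text
clock: 20.6
eef_pos: [500.2, 11.5, 269.1]
tool_rot: [1.572, -0.001, 0.2]
force: [-0.1, 0.7, -0.6]
width: 42.0
```

```bash
python3 - <<'E'
from h import *
import cv2
for k in range(3): viewer.get_image("wrist")
s=ctrl.read_state(); print(s["qpos"].round(3),s["eef_pos"],s["tool_rot"],s["width"])
i=viewer.camera_info("wrist");np.savez("w5.npz",**i);im=viewer.get_image("wrist");sc=viewer.get_image("scene");t=viewer.get_image("top")
print(-i["R"].T@i["t"],i["R"].round(3))
a=np.zeros((600,800,3),np.uint8)
a[:300,:400]=cv2.resize(im,(400,300)); a[:300,400:]=cv2.resize(sc,(400,300))
a[300:,:400]=cv2.resize(sc[200:410,280:560],(400,300),interpolation=3)
a[300:,400:]=cv2.resize(t[140:350,150:430],(400,300),interpolation=3)
cv2.imwrite("pics/c5.png",a);cv2.imwrite("pics/sc5.png",sc);cv2.imwrite("pics/top5.png",t);cv2.imwrite("pics/w5.png",im)
E
```

```text
[-0.744  0.994  0.009  1.916  1.042  1.68  -1.366] [500.33203053  11.26455804 268.44714324] [1.57375981e+00 8.37343351e-04 2.00712067e-01] 42.30259788938181
[472.28677267 151.33382901 199.23769084] [[ 0.98   0.199 -0.001]
 [-0.053  0.265  0.963]
 [ 0.192 -0.943  0.27 ]]
```

View pics/c5.png

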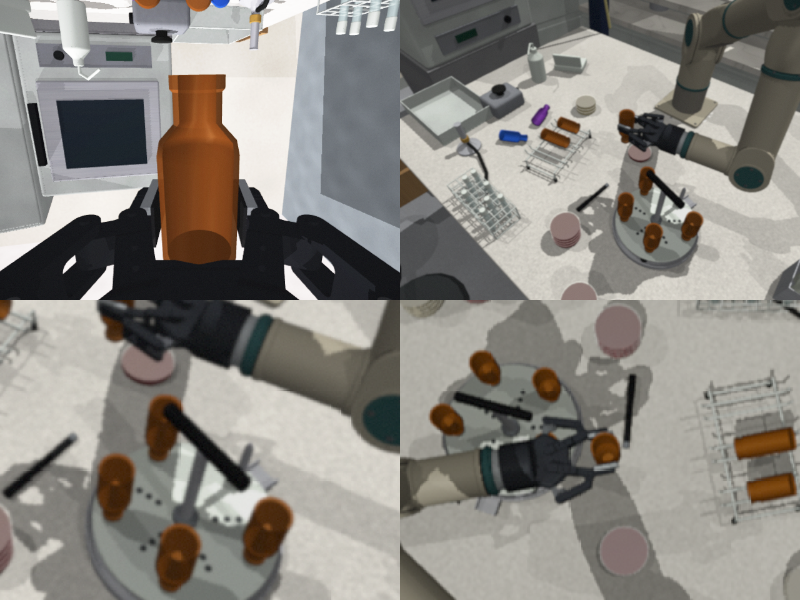

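The bottle is held upside down: in the full wrist picture the lip is at about (314,122) and the body centre about x=317. The scene view shows the peg at the front, clear of the arm. Next I'll measure how the bottle sits in the hand and plan the approach.

```bash
python3 - <<'E'
from h import *
import cv2
im=cv2.imread("pics/w5.png").astype(int);i=dict(np.load("w5.npz"))
m=((im[...,2]-im[...,0])>50)&(im[...,2]>1.5*im[...,1])
m=cv2.morphologyEx(m.astype(np.uint8),cv2.MORPH_OPEN,np.ones((5,5)))
n,lab,st,_=cv2.connectedComponentsWithStats(m[:, :]);k=lab[250,317];m=lab==k
ys=np.where(m.any(1))[0];print("rows",ys.min(),ys.max())
s=ctrl.read_state();R=rot(s["tool_rot"]);C=-i["R"].T@i["t"];p=s["eef_pos"]
ct=R.inv().apply(C-p);print("cam in tool",ct)
Rct=R.inv().as_matrix()@i["R"].T
for y in (118,125,132,140,160,180,230,260,290,320):
    x=np.where(m[y])[0];a,b=x.min(),x.max()
    d1=Rct@np.linalg.solve(i["K"],[a,y,1.]);d2=Rct@np.linalg.solve(i["K"],[b+1,y,1.])
    k=(-19-ct[2])/d1[2]  # intersect plane z_tool=-19
    A=ct+d1*k;B=ct+d2*(-19-ct[2])/d2[2];print(y,a,b,((A+B)/2).round(1),(B-A)[0].round(1))
S=viewer.camera_info("scene");print("peg scene",proj(S,[484.4,236.9,131]),proj(S,[484.4,236.9,56]))
r0=rot([np.pi/2,0,.2]);r1=rot([np.pi/2,0,.2+np.radians(25)])
u=r1.as_matrix()[:,2];tgt=np.r_[484.4,236.9,0]+19*u+[0,0,225];print("tgt tcp",tgt,u)
P,Rr=plan(p,rot(s["tool_rot"]),[445,110,265],r1,10) if 0 else plan(p,rot(s["tool_rot"]),[455,110,265],rot([np.pi/2,0,.2+np.radians(12)]),5)
plan(P,Rr,tgt,r1,10)
E
```

```text
rows 120 421
cam in tool [   0.24255728  -71.34623232 -144.52164401]Traceback (most recent call last):
  File "<stdin>", line 12, in <module>
    return umr_minimum(a, axis, None, out, keepdims, initial, where)
ValueError: zero-size array to reduction operation minimum which has no identity
```

```bash
python3 - <<'E'
from h import *
import cv2
im=cv2.imread("pics/w5.png").astype(int);i=dict(np.load("w5.npz"))
m=((im[...,2]-im[...,0])>50)&(im[...,2]>1.5*im[...,1])
m=cv2.morphologyEx(m.astype(np.uint8),cv2.MORPH_OPEN,np.ones((5,5)))
n,lab,st,_=cv2.connectedComponentsWithStats(m[:, :]);k=lab[250,317];m=lab==k
s=ctrl.read_state();R=rot(s["tool_rot"]);C=-i["R"].T@i["t"];p=s["eef_pos"]
ct=R.inv().apply(C-p)
Rct=R.inv().as_matrix()@i["R"].T
for y in (121,125,132,140,160,180,230,260,290,320):
    x=np.where(m[y])[0];a,b=x.min(),x.max()
    d1=Rct@np.linalg.solve(i["K"],[a,y,1.]);d2=Rct@np.linalg.solve(i["K"],[b+1,y,1.])
    k=(-19-ct[2])/d1[2]
    A=ct+d1*k;B=ct+d2*(-19-ct[2])/d2[2];print(y,a,b,((A+B)/2).round(1),(B-A)[0].round(1))
S=viewer.camera_info("scene");print("peg scene",proj(S,[484.4,236.9,131]),proj(S,[484.4,236.9,56]))
r1=rot([np.pi/2,0,.2+np.radians(25)])
u=r1.as_matrix()[:,2];tgt=np.r_[484.4,236.9,0]+19*u+[0,0,225];print("tgt tcp",tgt,u)
P,Rr=plan(p,rot(s["tool_rot"]),[455,110,265],rot([np.pi/2,0,.2+np.radians(12)]),5)
plan(P,Rr,tgt,r1,10)
E
```

```text
121 270 359 [ -0.2 -72.5 -19. ] 27.5
125 270 359 [ -0.2 -71.3 -19. ] 27.6
132 271 359 [ -0.1 -69.2 -19. ] 27.4
140 271 359 [ -0.1 -66.8 -19. ] 27.6
160 276 354 [ -0.  -60.7 -19. ] 24.8
180 277 354 [  0.1 -54.5 -19. ] 24.8
230 254 379 [  0.5 -38.  -19. ] 41.5
260 252 382 [  0.7 -27.6 -19. ] 44.1
290 253 381 [  0.7 -16.6 -19. ] 44.4
320 255 379 [  0.7  -5.2 -19. ] 44.0
peg scene [454.6 300.1] [446.5 322.1]
tgt tcp [495.69074231 221.618667   225.        ] [ 0.5942496  -0.80428068  0.        ]
max 0.44
[[-0.1, -0.02, -0.43, 0.0, 0.4, 0.0], [-0.08, -0.02, -0.43, -0.01, 0.41, -0.01], [-0.06, -0.03, -0.44, 0.0, 0.4, 0.0], [-0.05, -0.02, -0.44, 0.0, 0.41, 0.0], [-0.02, -0.02, -0.44, -0.01, 0.4, -0.01]]
max 0.22
[[0.16, -0.08, -0.17, 0.0, 0.22, 0.0], [0.17, -0.08, -0.17, 0.0, 0.21, 0.0], [0.17, -0.08, -0.17, 0.0, 0.22, 0.0], [0.18, -0.08, -0.16, 0.0, 0.22, 0.0], [0.18, -0.08, -0.15, 0.0, 0.21, 0.0]]
[[0.18, -0.08, -0.16, 0.0, 0.22, 0.0], [0.18, -0.08, -0.15, 0.0, 0.22, 0.0], [0.19, -0.08, -0.14, 0.0, 0.22, 0.0], [0.19, -0.08, -0.14, 0.0, 0.21, 0.0], [0.2, -0.08, -0.14, 0.0, 0.22, 0.0]]
```

>>> {"op": "apply_moves", "data": {"series": [[[-0.1,-0.02,-0.43,0,0.4,0],[-0.08,-0.02,-0.43,0,0.41,0],[-0.06,-0.03,-0.44,0,0.4,0],[-0.05,-0.02,-0.44,0,0.41,0],[-0.02,-0.02,-0.44,0,0.4,0]]]}}

```text
clock: 21.52
eef_pos: [454.7, 110.4, 265.0]
tool_rot: [1.573, -0.002, 0.41]
force: [-0.7, -0.1, -1.6]
width: 42.3
```

```bash
python3 - <<'E'
from h import *
s=ctrl.read_state(); print(s["qpos"].round(3),s["eef_pos"],s["tool_rot"],s["width"])
E
```

```text
[-0.944  0.992 -0.072  1.977  1.01   1.714 -1.458] [454.74311623 110.43146425 265.02410412] [ 1.57261035 -0.00205691  0.41004299] 42.33803214177673
```

>>> {"op": "apply_moves", "data": {"series": [[[0.16,-0.08,-0.17,0,0.22,0],[0.17,-0.08,-0.17,0,0.21,0],[0.17,-0.08,-0.17,0,0.22,0],[0.18,-0.08,-0.16,0,0.22,0],[0.18,-0.08,-0.15,0,0.21,0]]]}}

```text
clock: 22.15
eef_pos: [475.6, 166.7, 244.0]
tool_rot: [1.571, 0.0, 0.524]
force: [-0.2, 0.8, -2.0]
width: 42.2
```

>>> {"op": "apply_moves", "data": {"series": [[[0.18,-0.08,-0.16,0,0.22,0],[0.18,-0.08,-0.15,0,0.22,0],[0.19,-0.08,-0.14,0,0.22,0],[0.19,-0.08,-0.14,0,0.21,0],[0.2,-0.08,-0.14,0,0.22,0]]]}}

```text
clock: 22.78
eef_pos: [495.4, 223.1, 224.0]
tool_rot: [1.571, 0.0, 0.639]
force: [0.6, -0.4, -1.9]
width: 42.1
```

```bash
python3 - <<'E'
from h import *
import cv2
for k in range(3): viewer.get_image("wrist")
s=ctrl.read_state(); print(s["qpos"].round(3),s["eef_pos"],s["tool_rot"],s["force"])
i=viewer.camera_info("wrist");np.savez("w6.npz",**i);im=viewer.get_image("wrist");sc=viewer.get_image("scene")
R=rot(s["tool_rot"]);M=s["eef_pos"]+R.apply([-.2,-72.5,-19]);print("mouth",M,R.as_matrix()[:,1])
S=viewer.camera_info("scene")
for n,X in dict(mouth=M,tip=[484.4,236.9,131],foot=[484.4,236.9,56]).items(): print(n,proj(i,X),proj(S,X))
a=np.zeros((600,800,3),np.uint8)
a[:400,:533]=cv2.resize(im[0:480],(533,400))
a[400:,:400]=cv2.resize(sc[260:350,390:570],(400,200),interpolation=3)
a[:400,540:800]=cv2.resize(im[0:200,250:380],(260,400),interpolation=3)
cv2.imwrite("pics/c6.png",a);cv2.imwrite("pics/w6.png",im);cv2.imwrite("pics/sc6.png",sc)
E
```

```text
[-1.041  1.086 -0.095  1.832  1.147  1.742 -1.402] [495.03430712 222.805864   224.00741072] [1.57091819e+00 8.83956137e-05 6.37990621e-01] [ 0.16613253 -0.95717366 -1.0404929 ]
mouth [483.54717037 237.95261648 151.5097447 ] [ 1.43589720e-04 -4.52484166e-05  9.99999989e-01]
mouth [315.6 114.3] [457.8 293.5]
tip [315.7  40. ] [454.6 300.1]
foot [ 315.2 -308.3] [446.5 322.1]
```

View pics/c6.png

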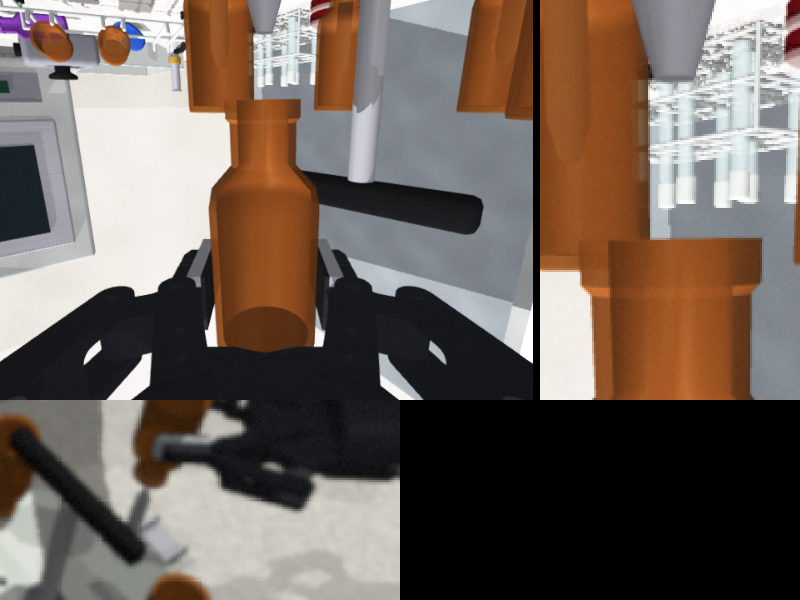

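Peg tip is at wrist (318,40) and the lip centre at x=315, so they agree to about 1 mm. The tip depth from its width is about 115 mm, as predicted, and the scene view puts the tip at (455,300), also as predicted. I'll nudge and lower.

>>> {"op": "apply_moves", "data": {"series": [[[0.02,0,0.02,0,0,0],[0,-0.2,0,0,0,0],[0,-0.24,0,0,0,0],[0,-0.24,0,0,0,0],[0,-0.2,0,0,0,0]]]}}

```text
clock: 23.65
eef_pos: [496.4, 222.0, 179.1]
tool_rot: [1.571, 0.001, 0.637]
force: [-0.3, 0.9, -1.6]
width: 42.2
```

>>> {"op": "apply_moves", "data": {"series": [[[0,-0.2,0,0,0,0],[0,-0.2,0,0,0,0],[0,-0.2,0,0,0,0],[0,-0.15,0,0,0,0],[0,-0.1,0,0,0,0]]]}}

```text
clock: 24.28
eef_pos: [496.5, 222.1, 137.4]
tool_rot: [1.571, 0.0, 0.637]
force: [-0.5, -0.0, -1.8]
width: 42.0
```

```bash
python3 - <<'E'
from h import *
s=ctrl.read_state(); print(s["qpos"].round(3),s["eef_pos"],s["tool_rot"],s["force"],s["torque"])
R=rot(s["tool_rot"]);print("mouth",s["eef_pos"]+R.apply([-.2,-72.5,-19]))
E
```

```text
[-1.04   1.243 -0.091  1.766  1.151  1.704 -1.485] [496.53255689 222.142358   137.35331554] [1.57070445e+00 1.34889483e-04 6.37405136e-01] [-0.45949859 -0.03831856 -1.77187148] [ 1.12105959  0.83946521 -0.01853587]
mouth [485.06080329 237.28137335  64.85159774]
```

>>> {"op": "apply_moves", "data": {"series": [[[0,-0.04,0,0,0,0],[0,-0.03,0,0,0,0],[0,-0.03,0,0,0,0],[0,-0.02,0,0,0,0],[0,-0.02,0,0,0,0]]]}}

```text
clock: 24.9
eef_pos: [496.5, 222.2, 130.9]
tool_rot: [1.571, -0.0, 0.637]
force: [0.2, -0.1, -1.6]
width: 42.3
```

>>> {"op": "apply_moves", "data": {"series": [[[0,-0.02,0,0,0,0],[0,-0.01,0,0,0,0],[0,-0.01,0,0,0,0],[0,0,0,0,0,0],[0,0,0,0,0,0]]]}}

```text
clock: 25.52
eef_pos: [496.5, 222.1, 128.8]
tool_rot: [1.571, -0.0, 0.637]
force: [-0.7, -1.4, -1.1]
width: 42.0
```

>>> {"op": "apply_moves", "data": {"series": [[[0,-0.01,0,0,0,0],[0,-0.01,0,0,0,0],[0,-0.01,0,0,0,0],[0,0,0,0,0,0],[0,0,0,0,0,0]]]}}

```text
clock: 26.15
eef_pos: [496.5, 222.1, 127.3]
tool_rot: [1.571, -0.0, 0.637]
force: [0.2, -0.1, 0.2]
width: 42.2
```

```bash
python3 - <<'E'
from h import *
import cv2
s=ctrl.read_state();i=viewer.camera_info("wrist");print(s["eef_pos"],s["force"])
im=viewer.get_image("wrist")
cv2.imwrite("pics/c7.png",cv2.resize(im[0:260,180:460],(560,520),interpolation=3))
E
```

```text
[496.5322494  222.1457847  127.32841226] [ 0.21761211 -0.072687    0.16351761]
```

View pics/c7.png

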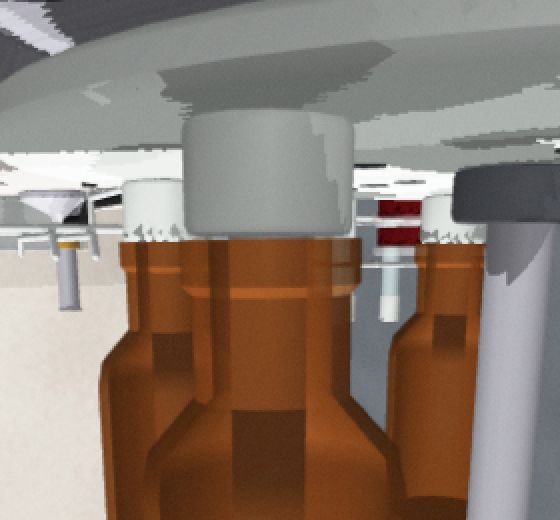

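Close view: the lip (x 190–361 in the crop) meets the collar (183–354), about 1 mm off centre, and the vertical force has changed sign, so there is light contact. I'll press 0.5 mm more, release and back off.

>>> {"op": "apply_moves", "data": {"series": [[[-0.02,-0.01,0,0,0,0],[0,0,0,0,0,0],[0,0,0,0,0,0],[0,0,0,0,0,0],[0,0,0,0,0,0]]]}}

```text
clock: 26.82
eef_pos: [495.7, 221.5, 127.0]
tool_rot: [1.57, -0.0, 0.637]
force: [-0.5, -0.3, -0.3]
width: 42.2
```

>>> {"op": "apply_moves", "data": {"series": [[[0,0,0,0,0,0],[0,0,0,0,0,0],[0,0,0,0,0,0],[0,0,0,0,0,0],[0,0,0,0,0,0]]], "claw": 0.5}}

```text
clock: 27.45
eef_pos: [495.7, 221.5, 126.8]
tool_rot: [1.571, -0.0, 0.637]
force: [0.2, -0.0, 0.8]
width: 63.6
```

>>> {"op": "apply_moves", "data": {"series": [[[0,0,-0.1,0,0,0],[0,0,-0.4,0,0,0],[0,0,-0.5,0,0,0],[0,0,-0.5,0,0,0],[0,0,-0.4,0,0,0]]]}}

```text
clock: 28.08
eef_pos: [437.6, 300.1, 126.5]
tool_rot: [1.572, -0.0, 0.639]
force: [-0.6, -0.2, -0.7]
width: 64.0
```

```bash
python3 - <<'E'
from h import *
import cv2
for k in range(3): viewer.get_image("wrist")
s=ctrl.read_state();i=viewer.camera_info("wrist");print(s["eef_pos"],s["force"],s["width"],s["clock"])
im=viewer.get_image("wrist");sc=viewer.get_image("scene")
for X in([484.4,236.9,56],[484.4,236.9,160]): print(proj(i,X))
a=np.zeros((480,800,3),np.uint8);a[:,:480]=cv2.resize(im[:,100:580],(480,480));a[:240,480:]=cv2.resize(sc[250:360,380:527],(320,240),interpolation=3)
cv2.imwrite("pics/c8.png",a)
E
```

```text
[438.4089276  299.21916758 126.45488743] [-0.24879187 -0.10173744  0.46102509] 64.31644370623688 28.225
[316.3 122.9]
[316.6 300.8]
```

View pics/c8.png

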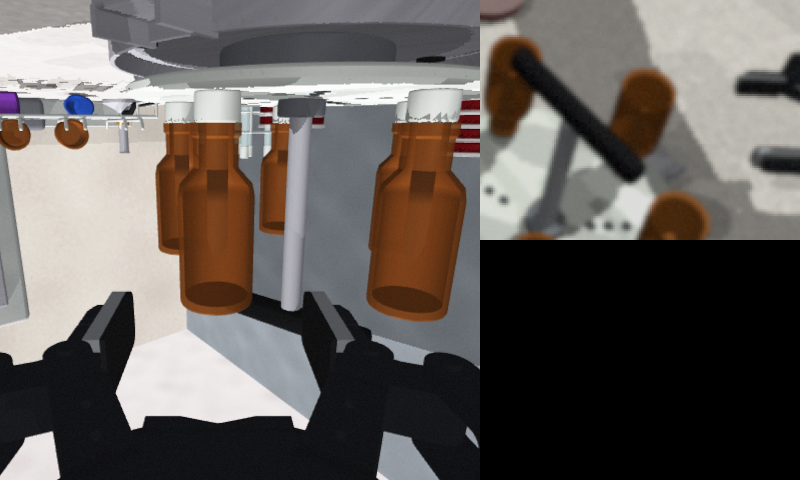

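The bottle stands upright on its collar: mouth at (316,122), predicted (316.3,122.9), and base at (316,300), predicted (316.6,300.8). The gripper is about 98 mm back and open. I'll hand in.

```bash
python3 -c "
from cell import ctrl
print(ctrl.finish_job())"
```

```text
the job is handed in; nothing more can be done
None
```

The job is handed in; the bottle hangs upside down on the empty peg at the front of the stand, and the gripper is open and clear. The hand-in gave no verdict, so this rests on my own checks. It took about 28 s of the 72 s allowed.

- **Stand:** I gripped the bar handle and turned it about 171° anticlockwise. The empty peg measured at 166° against 164–166° for the pouring lip. The click itself is inferred from that match, since I had no joint reading.
- **Bottle:** I took the amber narrow-necked bottle from the far trough, flipped it and lowered it onto the peg. Sideways force stayed at or below 1.4 N, and contact with the collar was light.
- **Last picture:** The bottle's mouth and base appear within about 1 pixel of where a bottle seated upright on that peg should be. The gripper is about 98 mm back, with force readings near zero.
- **Bystanders:** Neither the arm nor the bottle was steered near them, and the drying bottles stood upright in the last picture. I did not measure the jars, dishes or marker again at the end.

One early wrist-camera measurement disagreed with the fixed cameras by about 10 mm, because the arm was still settling. Repeating it at rest agreed to about 2 mm.

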